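# Clamp a camera back in its assembly nest

### The arm

A 7-joint arm with a two-finger parallel gripper is mounted at the origin on a cart in front of the work surface, level with it; the furniture and walls round the work are solid. World frame = base frame: x ahead of the robot, y to its left, z up, the work surface at z = 0. Lengths are in m, angles in rad, forces in N, time in s.
With the tool pointing down it reaches from about 0.35 to 0.775 m from the base axis. Payload 3.1 kg.
Tool frame: the origin (TCP) lies midway between the tips of the shut fingers; the grasp point (between the pads) lies robot.grip_point_offset behind it (robot.grip_point_offset is the distance from the TCP to the grasp point, in m); z points along the fingers, y is the direction in which the jaws open and shut (so a half turn about z gives the same grasp; the last joint's range is limited). The gripper opens to 85 mm and grips with 20 to 120 N. Pads are 22 mm wide; open, the fingers measure 114 mm over their backs; the gripper's body (76 mm by 85 mm) begins 54 mm behind the grasp point. The pads swing forward as they close: fully open they stand 13 mm farther back than shut.
Start: joints at [-1.348, 0.311, 0.014, 1.512, -0.004, 1.319, -0.027], TCP at [0.144, 0.531, 0.231] pointing down, gripper open.
Joint ranges: [-2.7, 2.7], [-0.3, 1.91], [-1.27, 1.3], [0.12, 2.57], [-1.44, 4.58], [0.2, 2.03], [-3.05, 3.05]. Speed limits (rad/s): [2.79, 2.79, 3.14, 3.14, 3.14, 3.14, 3.14].

### API

Orientations are given as a unit quaternion [x, y, z, w].
In Python, from cell import monitor, grab_frame, order, robot gives the robot as it stands. The module is installed in compiled form; this text tells all that it offers.
- The arm moves only by the shell command python3 -m pendant 'ROWS' [FORCE]. ROWS is JSON, a list of rows, each an object of numbers: "tx", "ty", "tz": the shift along the tool's x, y, z scaled (see below); "ax", "ay", "az": the turn, a rotation vector about the tool's x, y, z scaled (see below); "jaw": the opening, from 0 (shut) to 1 (fully open). In form: [{"tx": .., "ty": .., "tz": .., "ax": .., "ay": .., "az": .., "jaw": ..}, ...]. A call has 1 to 20 rows; each row shifts and turns the pose as measured when the row begins, along the tool's axes as they then stand; what a row does not reach is not made up. The controller multiplies each number of a shift by 4 cm and each number of a turn by 0.15 rad. A row lasts 1/8 s, in which the tool goes at most 62.5 mm and 10.7 degrees, less where a joint would pass 70% of its speed; a pose out of reach is approached as far as the arm can. A call with a number of a shift or a turn outside -1 to 1 is refused whole. A call with a gripper value outside its range is refused whole. The fingers move at their own pace and stop on an object; FORCE is the grip in N (left out, the last holds). Time passes only in rows, so rows that do not move let the fingers close. It gives the time, the measured TCP pose, the force and the opening at its end, in the units of the state.
- monitor.state(): the state, without advancing time (a new reading comes with each control period).
- grab_frame(name): name is "side" or "top"; returns a dict with "frame" (400x640x3 uint8, red, green, blue), "K" (3x3 intrinsics, pixels), "rvec" (rotation vector, rad) and "tvec" (3), from world to camera coordinates, as OpenCV has them. Camera axes: x right, y down, z forward; pixel columns grow to the right and rows downward; lengths in m; the calibration is good to about 2 mm. A picture is of the moment at which its call begins. There is no depth.
- order.hand_in(): hands the job in, once; it reports no verdict.
The state is a dict: "clock": time; "joint_positions": joint angles; "qd": joint speeds; "joint_torque": joint torques, N m; "tcp_pos": TCP position; "tcp_rot": TCP orientation; "force": force on the tool from outside, world axes, zero at the start; "moment": the same for the moment, N m; "opening": finger opening in m.
Only numpy, scipy, OpenCV 4.12 (cv2) and the standard library are available. Lean on these libraries where they do the work, as an engineer would, in place of code of your own. Each camera call takes 0.05 s, during which the arm holds its last target.

### The job

Without picking anything up, push the white camera back along its guide rails with your fingertips until it is fully home against the two end posts of the fixture. Then push the clamp's handle over, past its dead point, until it snaps into lock and holds the camera back down. Leave the camera back lying flat in the nest and the other things on the bench where they are.

Things in the scene. Friction and masses are not known exactly. Their poses are not given: they have to be found in the camera images.
- fixture: Fixed aluminium base plate, 10 mm thick, spanning x -100..+60, y -90..+115 mm in its frame. Origin on the bench below the nest's centre; x runs along the guide rails to the end posts (away from the robot, turned up to 0.35 rad), y left, z up. Rails 8 mm wide, tops at z = 18, at y = +-35, x -85..+32, 62 mm clear between. Posts 12 mm thick, tops at z = 26, at x = 39, y = +-20.
- nest_home (a point): Point of the fixture, 20 mm above the bench, where point shell_center lies when the camera back is fully home; axes as the fixture's.
- shell_center (a point): Centre of the white shell of the loose camera back (about 120 g) lying on the plate between the rails: 66 mm along the rails, 56 mm across, 20 mm high (top at z = 30); circuit boards 36 x 36 mm on its middle reach z = 53. A thin lead passes between the posts. It starts 25 to 45 mm short of home and slides along fixture +x when its near end wall is pushed.
- shell: The same camera back as a whole; origin on its underside, 44 mm from shell_center towards the posts, beneath the lead; its own x points back towards the robot.
- lever (a joint): Clamp lever angle (rad): 0 open (stop), 1.13 locked (stop). A spring strut under the hub pulls it open below the dead point at about 0.75 and snaps it shut beyond. It needs about 12 N at first, pushed level 60 mm above the pivot, falling to nothing at the dead point. Handle leans 0.61 rad outwards (fixture +y) when open, 0.52 inwards (-y) when locked: push its outer side along fixture -y.
- lever_pivot (a point): Pivot of the stiff two-armed clamp lever, at fixture x = 26, y = 85, z = 66 mm; it turns about fixture x; axes as the fixture's. The bracket round it spans fixture x -2..+54, y 62..108, up to z = 73 mm.
- handle_grip (a point): Middle of the handle's black grip, on its axis, 65 mm from the pivot. The grip is a round bar 18 mm thick, from 40 to 90 mm from the pivot.
- handle_end (a point): End of the handle on its axis, 90 mm from the pivot; the round end stands 9 mm beyond.
- plunger: Sprung plunger with a 12 mm rubber foot at the end of the clamp's inner arm; origin under the foot. As the lever locks, the arm comes down level and the foot presses the shell's far edge at fixture x = 26, y = 0 with about 2 N. When open, the arm stands up, 0.44 rad from upright, left of the nest.
- cover_plate: Loose white 44 mm square cover plate lying on the right of the fixture plate; a bystander, to be left alone. Origin at the middle of its underside.
- lens_cap: Loose black lens cap, 22 mm across, 10 mm high, on the right of the fixture plate; a bystander, to be left alone. Origin at the middle of its underside.
- pin_tray: Loose shallow grey tray, 58 x 86 x 16 mm, to the right of the fixture; a bystander, to be left alone. Origin at the middle of its underside.
- cup: Loose ribbed white cup, 76 mm across, 44 mm high, behind the fixture; a bystander, to be left alone. Origin at the middle of its underside.
- steel_tweezers: Loose steel tweezers, 124 mm long, 9 mm high, lying to the left of the fixture; a bystander, to be left alone. Origin at the middle of its underside.
There are look-alikes about, which are no part of the job. What is shaped like the shell but blue or pink is not meant.

How it is judged:
By the outcome, as a careful person would: the job done as asked, in the order asked, and still so for the second after the job is handed in, with the robot touching nothing.
It also fails if it takes over 40 s, if anything falls off the work surface, if the arm or the gripper's body presses on something with over 40 N, if the wrist force passes 120 N, or if a joint passes its speed limit or range.

## Working session

There is one attempt and no reset: what is moved stays moved. The work goes in short steps, Python scripts to look and compute and a shell command to move; the robot and the scene stay as the last step left them, time stands still between calls to the robot, and variables do not carry over. Pictures are saved under pics/ and viewed, and the job is handed in when it is done.

```bash
mkdir -p pics; cat > h.py <<'E'
import numpy as np, cv2
from cell import monitor, grab_frame, order, robot
def snap(n,fn):
    d=grab_frame(n); cv2.imwrite('pics/'+fn,cv2.cvtColor(d['frame'],cv2.COLOR_RGB2BGR)); 
    np.savez('pics/'+fn[:-4]+'.npz',**{k:np.asarray(v) for k,v in d.items()}); return d
def load(fn): return dict(np.load('pics/'+fn+'.npz'))
def ray(d,uv):
    R=cv2.Rodrigues(np.array(d['rvec'],float))[0]; t=np.array(d['tvec'],float).ravel()
    p=np.linalg.inv(np.array(d['K']))@np.array([uv[0],uv[1],1.])
    return -R.T@t, R.T@p
def onz(d,uv,z):
    c,v=ray(d,uv); return c+v*(z-c[2])/v[2]
def proj(d,P):
    return cv2.projectPoints(np.array(P,float).reshape(-1,3),np.array(d['rvec'],float),np.array(d['tvec'],float),np.array(d['K'],float),None)[0].reshape(-1,2)
E
python3 - <<'E'
from h import *
for n in('side','top'):
    d=snap(n,n+'0.png'); print(n,d['K'],ray(d,(320,200)))
print(monitor.state(), robot.grip_point_offset)
E
```

```text
side [[388.3367578    0.         320.61905587]
 [  0.         388.3367578  204.31985308]
 [  0.           0.           1.        ]] (array([ 0.11592256, -1.06358415,  0.70662293]), array([ 0.41772869,  0.70987768, -0.56718842]))
top [[367.63637623   0.         318.171996  ]
 [  0.         367.63637623 205.67488226]
 [  0.           0.           1.        ]] (array([ 0.45319002, -0.30194568,  0.94661434]), array([ 0.14441629,  0.00340444, -0.98964405]))
{'clock': 0.1, 'joint_positions': array([-1.34771173,  0.31167048,  0.01400017,  1.51289817, -0.00437634,
        1.31919422, -0.02720022]), 'qd': array([-0.00020564, -0.00164981, -0.00049374, -0.00495172,  0.00166476,
       -0.00255394, -0.00108237]), 'joint_torque': array([ 4.95302866e-04, -3.80854368e+01,  1.46430018e-01, -2.31242073e+01,
        1.23459689e-02,  8.07859004e-03, -4.43407956e-06]), 'tcp_pos': array([0.14376361, 0.53020303, 0.23031552]), 'tcp_rot': array([ 1.31968447e-01,  9.91253340e-01, -1.06668684e-03, -8.40224164e-05]), 'force': array([-0.11072407, -0.41908956, -0.21706167]), 'moment': array([0.06178213, 0.00596011, 0.00921858]), 'opening': 0.08498805405845904} 0.0187
```

View pics/top0.png

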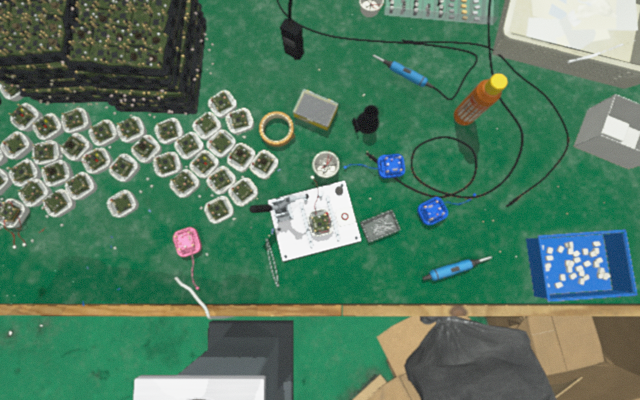

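View pics/side0.png

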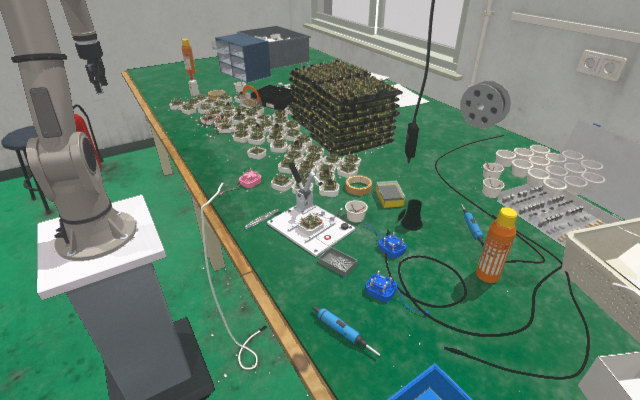

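Top view: white fixture plate around (315,222), handle at (260,208), shell at (320,223), cup at (325,165). I'll zoom in on the fixture.

```bash
python3 - <<'E'
from h import *
d=load('top0'); im=d['frame'][:,:,::-1]
c=im[150:295,235:415]; cv2.imwrite('pics/tc.png',cv2.resize(c,None,fx=4.4,fy=4.1,interpolation=cv2.INTER_CUBIC)[:600,:800])
s=load('side0')['frame'][:,:,::-1][145:285,235:375]; cv2.imwrite('pics/sc.png',cv2.resize(s,(600,600),interpolation=cv2.INTER_CUBIC))
# plate white mask
hsv=cv2.cvtColor(np.ascontiguousarray(im),cv2.COLOR_BGR2HSV)
m=((hsv[...,1]<40)&(hsv[...,2]>190)).astype(np.uint8)
n,l,st,ce=cv2.connectedComponentsWithStats(m)
i=l[240,285]; print(i,st[i])
pts=np.argwhere(l==i)[:,::-1].astype(np.float32)
r=cv2.minAreaRect(pts); b=cv2.boxPoints(r); print(r,b)
h=cv2.convexHull(pts.astype(np.int32)); 
for p in b: print(p,onz(d,p,.01))
print(cv2.approxPolyDP(h,3,True).reshape(-1,2))
E
```

```text
114 [ 268  181   93   80 3954]
((313.62127685546875, 220.38143920898438), (62.474430084228516, 81.11157989501953), 75.3791275024414) [[266.49384 200.39294]
 [344.97882 179.91861]
 [360.74872 240.36993]
 [282.26373 260.84427]]
[266.49384 200.39294] [ 0.58914    -0.16082587  0.01      ]
[344.97882 179.91861] [ 0.64230999 -0.36353027  0.01      ]
[360.74872 240.36993] [ 0.48621434 -0.40188546  0.01      ]
[282.26373 260.84427] [ 0.43500869 -0.20331165  0.01      ]
[[360 240]
 [283 260]
 [268 200]
 [344 181]]
```

View pics/tc.png

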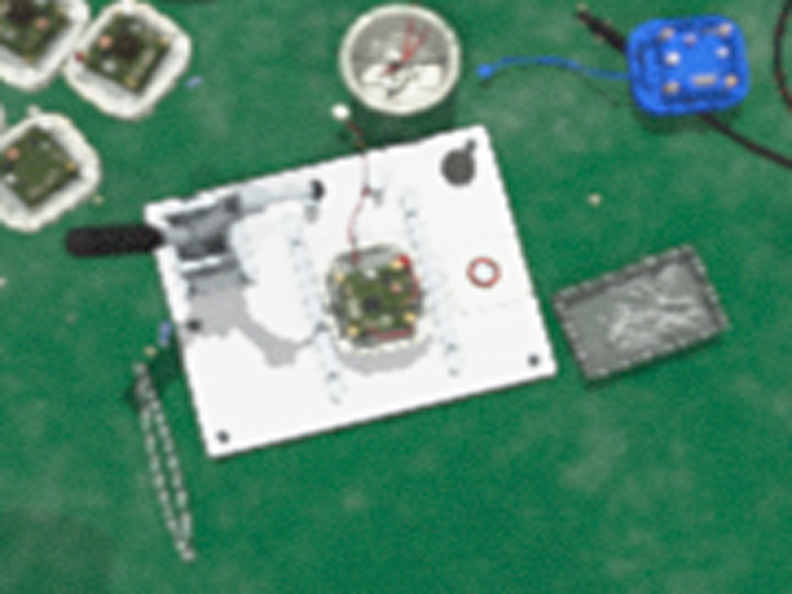

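View pics/sc.png

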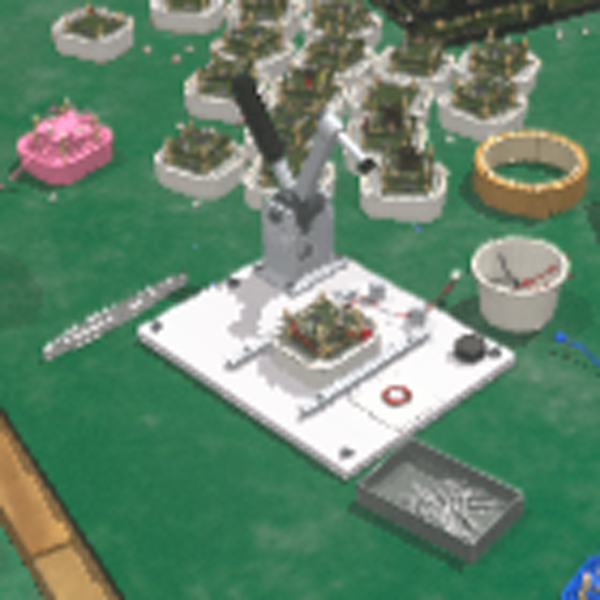

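```bash
cat >> h.py <<'E'
try:
    F=np.load('F.npy') # x,y,yaw
    def w(p): c,s=np.cos(F[2]),np.sin(F[2]); p=np.asarray(p,float)/1000; return np.array([F[0]+c*p[0]-s*p[1],F[1]+s*p[0]+c*p[1],p[2]])
    def f(P): c,s=np.cos(F[2]),np.sin(F[2]); x,y=P[0]-F[0],P[1]-F[1]; return 1000*np.array([c*x+s*y,-s*x+c*y,P[2]])
except Exception: pass
E
python3 - <<'E'
from h import *
from scipy.optimize import least_squares
d=load('top0'); uv=[[282.6,260.6],[267,200.3],[344.7,180.3],[360.6,240.4]]
A=np.array([[-100,115],[60,115],[60,-90],[-100,-90]])/1000
B=np.array([onz(d,p,.01)[:2] for p in uv])
def r(F):
    c,s=np.cos(F[2]),np.sin(F[2]); return (A@np.array([[c,s],[-s,c]])+F[:2]-B).ravel()
o=least_squares(r,[.5,-.3,.25]); print(o.x,o.fun*1000); np.save('F.npy',o.x)
E
python3 - <<'E'
from h import *
d=load('top0');s=load('side0')
a=.61
P={'pivot':[26,85,66],'grip':[26,85+65*np.sin(a),66+65*np.cos(a)],'hend':[26,85+90*np.sin(a),66+90*np.cos(a)],'postL':[39,20,26],'postR':[39,-20,26],'railLn':[-85,35,18],'railRn':[-85,-35,18],'railLf':[32,35,18],'railRf':[32,-35,18],'c1':[-100,115,10],'c2':[60,115,10],'c3':[60,-90,10],'c4':[-100,-90,10]}
ims=[]
for q,(r0,c0,n) in ((d,(150,235,145)),(s,(145,235,140))):
    im=cv2.resize(np.ascontiguousarray(q['frame'][r0:r0+n,c0:c0+n,::-1]),None,fx=4,fy=4,interpolation=cv2.INTER_CUBIC)
    for k,p in P.items():
        u=proj(q,w(p))[0]; x=((u-[c0,r0]+.5)*4).astype(int); cv2.circle(im,tuple(map(int,x)),3,(0,0,255),1)
    ims.append(im[:560,:])
cv2.imwrite('pics/ov.png',np.hstack(ims)[:, :])
cv2.imwrite('pics/ov1.png',ims[0]);cv2.imwrite('pics/ov2.png',ims[1])
E
```

```text
[ 0.56060491 -0.28973538  0.25331968] [-0.64236313  0.68599073  0.48962959 -1.2405106  -0.06046842  0.9719923
  0.21320196 -0.41747243]
```

View pics/ov1.png

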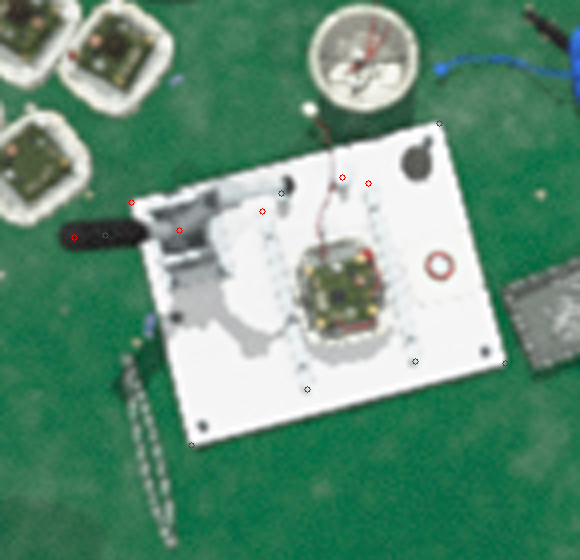

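View pics/ov2.png

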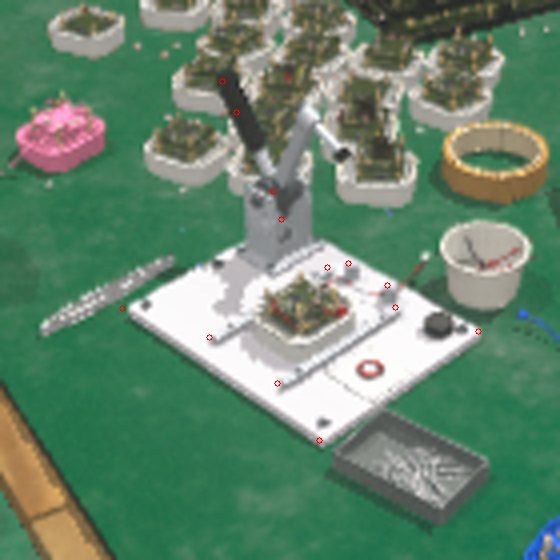

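```bash
python3 - <<'E'
from h import *
s=load('side0'); 
# side-view corners read from ov2 (4x, crop 235,145)
for n,(x,y) in dict(c1=(130,312),c3=(482,331),c4=(322,446),railRn=(281,386),railLn=(213,342)).items():
    u=(x/4-.5+235,y/4-.5+145); z=.018 if 'rail' in n else .01
    print(n,f(onz(s,u,z)).round(1))
d=load('top0')
im=cv2.cvtColor(np.ascontiguousarray(d['frame']),cv2.COLOR_RGB2BGR)
for n,(x,y,z) in dict(postL=(283,210,.018),postR=(343,188,.026),shellnearL=(312,338,.03),shellnearR=(375,327,.03),shellfarL=(300,255,.03),shellfarR=(376,245,.03),railLn=(307,388,.018),railRn=(413,360,.018),hend=(62,237,.14)).items():
    u=(x/4-.5+235,y/4-.5+150); print(n,f(onz(d,u,z)).round(1))
cv2.imwrite('pics/z.png',cv2.resize(im[190:250,290:360],None,fx=10,fy=10,interpolation=cv2.INTER_CUBIC))
cv2.imwrite('pics/z2.png',cv2.resize(load('side0')['frame'][200:255,280:350,::-1],None,fx=10,fy=10,interpolation=cv2.INTER_CUBIC))
E
```

```text
c1 [-99.4 107.6  10. ]
c3 [ 62.6 -91.4  10. ]
c4 [-102.1  -94.7   10. ]
railRn [-85.7 -38.7  18. ]
railLn [-86.5  30.1  18. ]
postL [29.5 21.9 18. ]
postR [ 32.3 -18.4  26. ]
shellnearL [-54.8  24.3  30. ]
shellnearR [-58.1 -15.4  30. ]
shellfarL [-2.6 18.6 30. ]
shellfarR [ -8.5 -29.1  30. ]
railLn [-83.7  35.2  18. ]
railRn [-83.5 -33.7  18. ]
hend [ 27.8 143.2 140. ]
```

View pics/z.png

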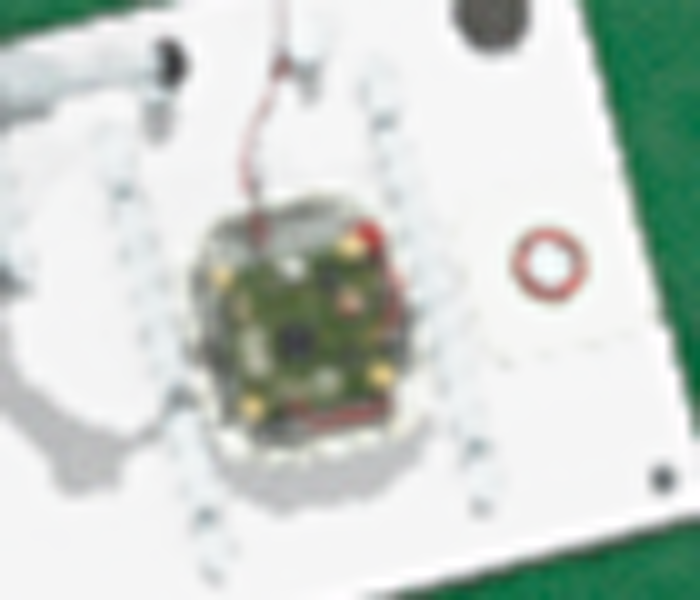

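View pics/z2.png

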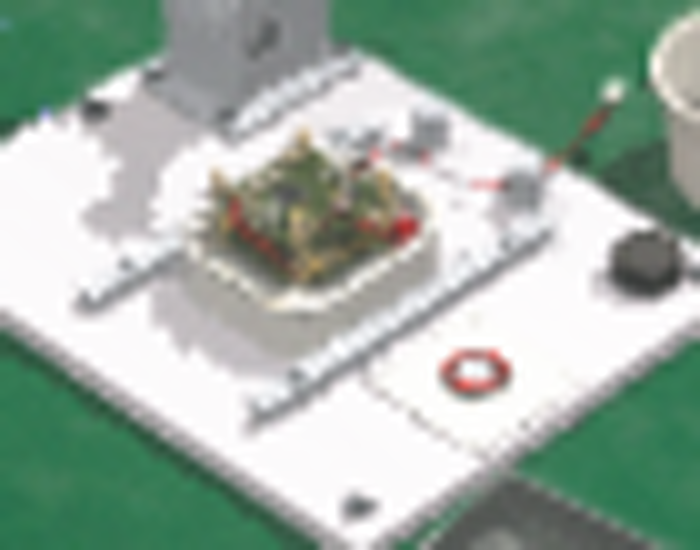

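Top view: white shell at about (320,223), its near wall near fixture x ≈ -58. The two views disagree by ~4 mm in y, so I split the difference. Now I swing round to the near side of the nest.

```bash
python3 - <<'E'
import numpy as np
F=np.load('F.npy'); c,s=np.cos(F[2]),np.sin(F[2]); F[0]+=-s*-.002; F[1]+=c*-.002; np.save('F.npy',F); print(F)
E
python3 -m pendant '[{"tx":-1,"az":0.49,"jaw":0.25},{"tx":-1,"az":0.49,"jaw":0.25},{"tx":-1,"az":0.49,"jaw":0.25},{"tx":-1,"az":0.49,"jaw":0.25},{"tx":-1,"az":0.49,"jaw":0.25},{"tx":-1,"az":0.49,"jaw":0.25},{"tx":-1,"az":0.49,"jaw":0.25},{"tx":-1,"az":0.49,"jaw":0.25},{"tx":-1,"az":0.49,"jaw":0.25},{"tx":-1,"az":0.49,"jaw":0.25},{"tx":-1,"az":0.49,"jaw":0.25},{"tx":-1,"az":0.49,"jaw":0.25},{"tx":-1,"az":0.49,"jaw":0.25},{"tx":-1,"az":0.49,"jaw":0.25},{"tx":-1,"az":0.49,"jaw":0.25},{"tx":-1,"az":0.49,"jaw":0.25},{"tx":-1,"az":0.49,"jaw":0.25},{"tx":-1,"az":0.49,"jaw":0.25},{"tx":-1,"az":0.49,"jaw":0.25},{"tx":-1,"az":0.49,"jaw":0.25}]' 20
cat >> h.py <<'E'
from scipy.spatial.transform import Rotation as Ro
def go(target_w, yaw_y=None):
    s=monitor.state(); R=Ro.from_quat(s['tcp_rot']); d=np.asarray(target_w)-s['tcp_pos']
    print('t',round(s['clock'],2),'fix',f(s['tcp_pos']).round(1),'F',np.round(s['force'],1),'open',round(s['opening'],4),'j',s['joint_positions'].round(2))
    Fr=Ro.from_euler('z',F[2]); Rg=Fr*Ro.from_matrix(np.array([[1,0,0],[0,-1,0],[0,0,-1.]])) # tool x=fix x, y=-fix y, z down
    print('shift units',(R.inv().apply(d)/.04).round(2),'turn units',((R.inv()*Rg).as_rotvec()/.15).round(2))
E
python3 - <<'E'
from h import *
print(w([-105,0,80])); go(w([-105,0,80]))
E
```

```text
[ 0.56110615 -0.29167155  0.25331968]
[ 0.45945714 -0.31798655  0.08      ]
t 0.1 fix [-198.   900.2  230.3] F [-0.1 -0.4 -0.2] open 0.085 j [-1.35  0.31  0.01  1.51 -0.    1.32 -0.03]
shift units [-13.16 -18.39   3.8 ] turn units [-0.    0.02 17.49]schema error: expected keys tx, ty, tz, ax, ay, az, jaw
```

```bash

python3 -m pendant '[{"tx":-1,"ty":0,"tz":0,"ax":0,"ay":0,"az":0.49,"jaw":0.25},{"tx":-1,"ty":0,"tz":0,"ax":0,"ay":0,"az":0.49,"jaw":0.25},{"tx":-1,"ty":0,"tz":0,"ax":0,"ay":0,"az":0.49,"jaw":0.25},{"tx":-1,"ty":0,"tz":0,"ax":0,"ay":0,"az":0.49,"jaw":0.25},{"tx":-1,"ty":0,"tz":0,"ax":0,"ay":0,"az":0.49,"jaw":0.25},{"tx":-1,"ty":0,"tz":0,"ax":0,"ay":0,"az":0.49,"jaw":0.25},{"tx":-1,"ty":0,"tz":0,"ax":0,"ay":0,"az":0.49,"jaw":0.25},{"tx":-1,"ty":0,"tz":0,"ax":0,"ay":0,"az":0.49,"jaw":0.25},{"tx":-1,"ty":0,"tz":0,"ax":0,"ay":0,"az":0.49,"jaw":0.25},{"tx":-1,"ty":0,"tz":0,"ax":0,"ay":0,"az":0.49,"jaw":0.25},{"tx":-1,"ty":0,"tz":0,"ax":0,"ay":0,"az":0.49,"jaw":0.25},{"tx":-1,"ty":0,"tz":0,"ax":0,"ay":0,"az":0.49,"jaw":0.25},{"tx":-1,"ty":0,"tz":0,"ax":0,"ay":0,"az":0.49,"jaw":0.25},{"tx":-1,"ty":0,"tz":0,"ax":0,"ay":0,"az":0.49,"jaw":0.25},{"tx":-1,"ty":0,"tz":0,"ax":0,"ay":0,"az":0.49,"jaw":0.25},{"tx":-1,"ty":0,"tz":0,"ax":0,"ay":0,"az":0.49,"jaw":0.25},{"tx":-1,"ty":0,"tz":0,"ax":0,"ay":0,"az":0.49,"jaw":0.25},{"tx":-1,"ty":0,"tz":0,"ax":0,"ay":0,"az":0.49,"jaw":0.25},{"tx":-1,"ty":0,"tz":0,"ax":0,"ay":0,"az":0.49,"jaw":0.25},{"tx":-1,"ty":0,"tz":0,"ax":0,"ay":0,"az":0.49,"jaw":0.25}]' 20
python3 - <<'E'
from h import *
go(w([-105,0,80]))
E
```

```text
clock: 2.6
tcp_pos: [0.5534, -0.0894, 0.2205]
tcp_rot: [0.774, 0.633, -0.012, -0.001]
force: [0.4, 0.2, 0.3]
opening: 0.0214
t 2.6 fix [ 43.2 197.8 220.5] F [0.4 0.2 0.3] open 0.0214 j [-0.33  0.39  0.63  1.5  -0.21  1.34  0.12]
shift units [-6.01 -1.11  3.63] turn units [-0.04  0.16  7.46]
```

```bash

python3 -m pendant '[{"tx":-1,"ty":-0.18,"tz":0,"ax":0,"ay":0,"az":0,"jaw":0.25},{"tx":-1,"ty":-0.18,"tz":0,"ax":0,"ay":0,"az":0,"jaw":0.25},{"tx":-1,"ty":-0.18,"tz":0,"ax":0,"ay":0,"az":0,"jaw":0.25},{"tx":-1,"ty":-0.18,"tz":0,"ax":0,"ay":0,"az":0,"jaw":0.25},{"tx":-1,"ty":-0.18,"tz":0,"ax":0,"ay":0,"az":0,"jaw":0.25},{"tx":-1,"ty":-0.18,"tz":0,"ax":0,"ay":0,"az":0,"jaw":0.25},{"tx":0,"ty":0,"tz":0.4,"ax":0,"ay":0.02,"az":0.93,"jaw":0.25},{"tx":0,"ty":0,"tz":0.4,"ax":0,"ay":0.02,"az":0.93,"jaw":0.25},{"tx":0,"ty":0,"tz":0.4,"ax":0,"ay":0.02,"az":0.93,"jaw":0.25},{"tx":0,"ty":0,"tz":0.4,"ax":0,"ay":0.02,"az":0.93,"jaw":0.25},{"tx":0,"ty":0,"tz":0.4,"ax":0,"ay":0.02,"az":0.93,"jaw":0.25},{"tx":0,"ty":0,"tz":0.4,"ax":0,"ay":0.02,"az":0.93,"jaw":0.25},{"tx":0,"ty":0,"tz":0.4,"ax":0,"ay":0.02,"az":0.93,"jaw":0.25},{"tx":0,"ty":0,"tz":0.4,"ax":0,"ay":0.02,"az":0.93,"jaw":0.25}]' 20
python3 - <<'E'
from h import *
go(w([-105,0,60]))
E
```

```text
clock: 4.35
tcp_pos: [0.4516, -0.3259, 0.0881]
tcp_rot: [0.994, 0.105, -0.006, -0.004]
force: [-0.0, -0.8, 0.1]
opening: 0.0211
t 4.35 fix [-114.6   -5.7   88.1] F [-0.  -0.8  0.1] open 0.0211 j [-0.03  0.6   0.9   1.7  -0.51  1.11 -0.33]
shift units [ 0.24 -0.15  0.7 ] turn units [-0.06  0.08 -0.29]
```

```bash

python3 -m pendant '[{"tx":0.12,"ty":-0.08,"tz":0.6,"ax":-0.06,"ay":0.08,"az":-0.29,"jaw":0.25},{"tx":0.12,"ty":-0.07,"tz":0.6,"ax":0,"ay":0,"az":0,"jaw":0.25},{"tx":0,"ty":0,"tz":0.3,"ax":0,"ay":0,"az":0,"jaw":0.25},{"tx":0,"ty":0,"tz":0,"ax":0,"ay":0,"az":0,"jaw":0.25}]' 20
python3 - <<'E'
from h import *
go(w([-75,0,20]))
snap('top','top1.png');d=snap('side','side1.png')
a=load('top1')['frame'][150:290,250:390,::-1]; b=d['frame'][130:270,220:360,::-1]
cv2.imwrite('pics/v1.png',np.hstack([cv2.resize(q,(400,400),interpolation=cv2.INTER_CUBIC) for q in(a,b)]))
E
```

```text
clock: 4.85
tcp_pos: [0.4577, -0.3158, 0.0236]
tcp_rot: [0.992, 0.127, -0.002, -0.002]
force: [-0.0, -0.2, -0.1]
opening: 0.0213
t 4.85 fix [-106.1    2.6   23.6] F [-0.  -0.2 -0.1] open 0.0213 j [-0.    0.66  0.83  1.77 -0.58  0.98 -0.26]
shift units [0.78 0.07 0.09] turn units [-0.02  0.02  0.01]
```

View pics/v1.png

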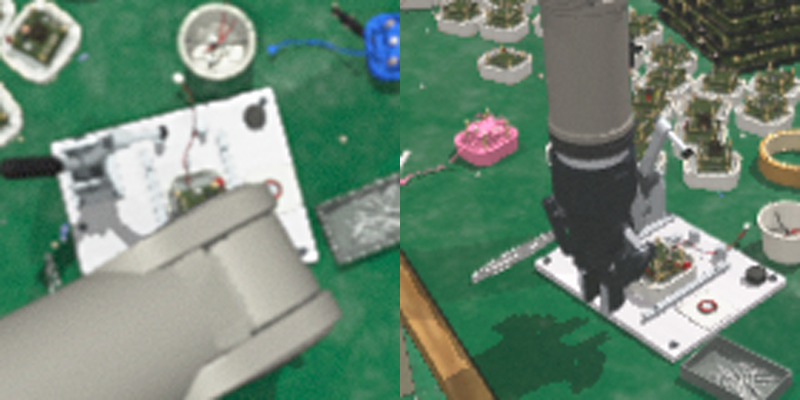

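Side view (right half) shows the fingertips standing between the rails, short of the shell's near wall. I'll push.

```bash

python3 -m pendant '[{"tx":0.25,"ty":0.03,"tz":0.1,"ax":0,"ay":0,"az":0,"jaw":0.25},{"tx":0.25,"ty":0.03,"tz":0,"ax":0,"ay":0,"az":0,"jaw":0.25},{"tx":0.25,"ty":0,"tz":0,"ax":0,"ay":0,"az":0,"jaw":0.25},{"tx":0.25,"ty":0,"tz":0,"ax":0,"ay":0,"az":0,"jaw":0.25},{"tx":0.12,"ty":0,"tz":0,"ax":0,"ay":0,"az":0,"jaw":0.25}]' 20
python3 - <<'E'
from h import *
go(w([-44,0,20]))
E
```

```text
clock: 5.58
tcp_pos: [0.5073, -0.3084, 0.023]
tcp_rot: [0.992, 0.127, 0.001, 0.001]
force: [-1.1, -0.2, 0.3]
opening: 0.0213
t 5.58 fix [-56.3  -2.7  23. ] F [-1.1 -0.2  0.3] open 0.0213 j [-0.02  0.72  0.81  1.67 -0.6   1.02 -0.32]
shift units [ 0.31 -0.07  0.08] turn units [ 0.01 -0.01  0.01]
```

```bash

python3 -m pendant '[{"tx":0.1,"ty":-0.03,"tz":0.04,"ax":0,"ay":0,"az":0,"jaw":0.25},{"tx":0.06,"ty":-0.03,"tz":0.04,"ax":0,"ay":0,"az":0,"jaw":0.25},{"tx":0.06,"ty":0,"tz":0,"ax":0,"ay":0,"az":0,"jaw":0.25}]' 20
python3 - <<'E'
from h import *
go(w([-44,0,20]))
E
```

```text
clock: 5.95
tcp_pos: [0.515, -0.3039, 0.0195]
tcp_rot: [0.992, 0.127, 0.0, 0.001]
force: [-0.9, -0.3, -0.6]
opening: 0.0211
t 5.95 fix [-47.7  -0.3  19.5] F [-0.9 -0.3 -0.6] open 0.0211 j [-0.03  0.73  0.81  1.65 -0.6   1.02 -0.34]
shift units [ 0.09 -0.01 -0.01] turn units [ 0.01 -0.    0.01]
```

```bash

python3 -m pendant '[{"tx":0.06,"ty":0,"tz":0,"ax":0,"ay":0,"az":0,"jaw":0.25},{"tx":0.06,"ty":0,"tz":0,"ax":0,"ay":0,"az":0,"jaw":0.25}]' 20
python3 - <<'E'
from h import *
go(w([-44,0,20]))
E
```

```text
clock: 6.2
tcp_pos: [0.5195, -0.3027, 0.0195]
tcp_rot: [0.992, 0.127, 0.0, 0.001]
force: [-0.4, -0.6, -0.5]
opening: 0.0212
t 6.2 fix [-43.   -0.2  19.5] F [-0.4 -0.6 -0.5] open 0.0212 j [-0.03  0.74  0.81  1.64 -0.6   1.03 -0.35]
shift units [-0.03 -0.01 -0.01] turn units [ 0.01 -0.    0.  ]
```

```bash

python3 -m pendant '[{"tx":0.06,"ty":0,"tz":0,"ax":0,"ay":0,"az":0,"jaw":0.25},{"tx":0.05,"ty":0,"tz":0,"ax":0,"ay":0,"az":0,"jaw":0.25}]' 20
python3 - <<'E'
from h import *
go(w([-44,0,20]))
snap('top','top2.png');d=snap('side','side2.png')
a=load('top2')['frame'][150:290,250:390,::-1]; b=d['frame'][130:270,220:360,::-1]
cv2.imwrite('pics/v2.png',np.hstack([cv2.resize(q,(400,400),interpolation=cv2.INTER_CUBIC) for q in(a,b)]))
E
```

```text
clock: 6.45
tcp_pos: [0.5204, -0.3025, 0.0194]
tcp_rot: [0.992, 0.126, -0.003, 0.0]
force: [-5.3, -0.3, 3.9]
opening: 0.0214
t 6.45 fix [-42.1  -0.3  19.4] F [-5.3 -0.3  3.9] open 0.0214 j [-0.03  0.74  0.81  1.64 -0.6   1.03 -0.35]
shift units [-0.05 -0.01 -0.01] turn units [-0.    0.04 -0.01]
```

View pics/v2.png

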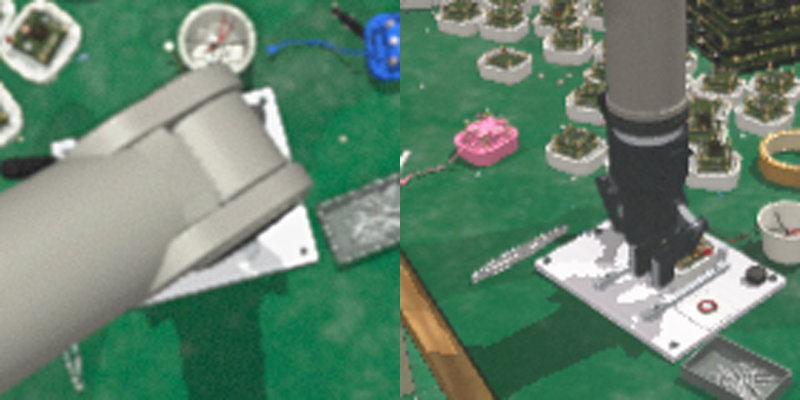

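Seated feel: force rose to ~5 N while the tip barely moved, at the expected place. One firmer push to confirm, then back off.

```bash

python3 -m pendant '[{"tx":0.08,"ty":0,"tz":0,"ax":0,"ay":0,"az":0,"jaw":0.25},{"tx":0.08,"ty":0,"tz":0,"ax":0,"ay":0,"az":0,"jaw":0.25}]' 20
python3 -m pendant '[{"tx":-0.3,"ty":0,"tz":0,"ax":0,"ay":0,"az":0,"jaw":0.25},{"tx":-0.5,"ty":0,"tz":-0.5,"ax":0,"ay":0,"az":0,"jaw":0.1},{"tx":-0.5,"ty":-0.2,"tz":-1,"ax":0,"ay":0,"az":0,"jaw":0},{"tx":0,"ty":-0.5,"tz":-1,"ax":0,"ay":0,"az":0,"jaw":0},{"tx":0,"ty":-1,"tz":-1,"ax":0,"ay":0,"az":0,"jaw":0},{"tx":0,"ty":-1,"tz":-1,"ax":0,"ay":0,"az":0,"jaw":0},{"tx":0,"ty":-1,"tz":-0.7,"ax":0,"ay":0,"az":0,"jaw":0}]' 20
python3 - <<'E'
from h import *
go(w([-60,230,200]))
snap('top','top3.png');d=snap('side','side3.png')
a=load('top3')['frame'][150:290,250:390,::-1]; b=d['frame'][130:270,220:360,::-1]
cv2.imwrite('pics/v3.png',np.hstack([cv2.resize(q,(400,400),interpolation=cv2.INTER_CUBIC) for q in(a,b)]))
E
```

```text
clock: 6.8
tcp_pos: [0.5203, -0.3025, 0.0194]
tcp_rot: [0.992, 0.124, -0.008, -0.001]
force: [-7.2, 0.2, 4.7]
opening: 0.0214
clock: 7.68
tcp_pos: [0.4364, -0.17, 0.2322]
tcp_rot: [0.993, 0.121, -0.002, -0.002]
force: [0.6, 0.2, 1.3]
opening: -0.0002
t 7.67 fix [-90.2 149.  232.2] F [0.6 0.2 1.3] open -0.0002 j [-0.56  0.23  1.08  1.74 -0.21  1.3  -0.77]
shift units [ 0.74 -2.03  0.81] turn units [-0.03  0.03 -0.07]
```

View pics/v3.png

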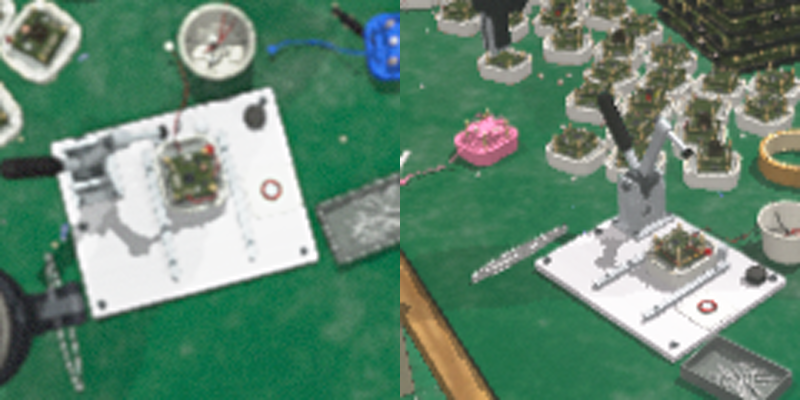

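```bash

python3 -m pendant '[{"tx":0.96,"ty":-0.32,"tz":0,"ax":0,"ay":0,"az":0,"jaw":0},{"tx":0.96,"ty":-0.32,"tz":0,"ax":0,"ay":0,"az":0,"jaw":0},{"tx":0.96,"ty":-0.32,"tz":0,"ax":0,"ay":0,"az":0,"jaw":0},{"tx":0,"ty":0,"tz":0,"ax":0,"ay":0,"az":0.95,"jaw":0},{"tx":0,"ty":0,"tz":0,"ax":0,"ay":0,"az":0.95,"jaw":0},{"tx":0,"ty":0,"tz":0.1,"ax":0,"ay":0,"az":0.95,"jaw":0},{"tx":0,"ty":0,"tz":0.2,"ax":0,"ay":0,"az":0.95,"jaw":0},{"tx":0,"ty":0,"tz":0.2,"ax":0,"ay":0,"az":0.95,"jaw":0},{"tx":0,"ty":0,"tz":0.2,"ax":0,"ay":0,"az":0.95,"jaw":0},{"tx":0,"ty":0,"tz":0.2,"ax":0,"ay":0,"az":0.95,"jaw":0},{"tx":0,"ty":0,"tz":0.2,"ax":0,"ay":0,"az":0.95,"jaw":0},{"tx":0,"ty":0,"tz":0.2,"ax":0,"ay":0,"az":0.95,"jaw":0},{"tx":0,"ty":0,"tz":0.2,"ax":0,"ay":0,"az":0.95,"jaw":0},{"tx":0,"ty":0,"tz":0.2,"ax":0,"ay":0,"az":0.95,"jaw":0}]' 20
python3 - <<'E'
from h import *
import h
go(w([26,185,112]))
# check home
d=load('top3'); im=np.ascontiguousarray(d['frame'][175:245,280:350,::-1]); im=cv2.resize(im,None,fx=8,fy=8,interpolation=cv2.INTER_CUBIC)
for p in [[-33,y,30] for y in(-20,0,20)]+[[33,y,30] for y in(-20,0,20)]+[[x,y,30] for x in(-20,0,20) for y in (-28,28)]+[[39,20,26],[39,-20,26]]:
    u=proj(d,w(p))[0]; cv2.circle(im,tuple(int(k) for k in (u-[280,175]+.5)*8),3,(0,0,255),1)
cv2.imwrite('pics/home.png',im)
E
```

```text
clock: 9.52
tcp_pos: [0.5491, -0.1073, 0.1563]
tcp_rot: [0.772, -0.635, 0.003, -0.009]
force: [0.7, -0.4, 0.1]
opening: 0.0001
t 9.53 fix [ 34.6 181.5 156.3] F [ 0.7 -0.4  0.1] open 0.0001 j [-0.63  0.66  1.25  1.65 -0.66  1.31 -2.22]
shift units [-0.07  0.24  1.1 ] turn units [ -0.13  -0.07 -10.86]
```

View pics/home.png

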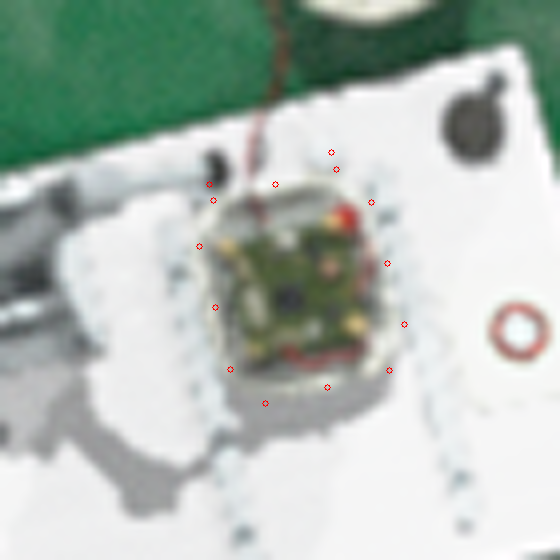

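Shell outline (near edge ~(265,393) against (265,403) predicted for home in the zoom) agrees with home to about 2 mm. Joint 3 is near its 1.3 limit, so lower in small steps while watching it.

```bash

python3 -m pendant '[{"tx":0,"ty":0.12,"tz":0.3,"ax":0,"ay":0,"az":0,"jaw":0},{"tx":0,"ty":0.1,"tz":0.3,"ax":0,"ay":0,"az":0,"jaw":0}]' 20
python3 - <<'E'
from h import *
go(w([26,150,112]))
E
```

```text
clock: 9.78
tcp_pos: [0.5407, -0.1105, 0.13]
tcp_rot: [0.773, -0.634, 0.004, -0.009]
force: [0.3, 0.2, -0.4]
opening: -0.0005
t 9.78 fix [ 25.6 180.5 130. ] F [ 0.3  0.2 -0.4] open -0.0005 j [-0.63  0.67  1.24  1.7  -0.68  1.25 -2.18]
shift units [ 0.76 -0.04  0.45] turn units [ -0.13  -0.08 -10.85]
```

```bash

python3 -m pendant '[{"tx":0,"ty":0,"tz":0.35,"ax":0,"ay":0,"az":-0.38,"jaw":0},{"tx":0.3,"ty":0,"tz":0.05,"ax":0,"ay":0,"az":0,"jaw":0},{"tx":0.25,"ty":0,"tz":0,"ax":0,"ay":0,"az":0,"jaw":0}]' 20
python3 - <<'E'
from h import *
go(w([26,120,112]))
E
```

```text
clock: 10.15
tcp_pos: [0.5452, -0.1323, 0.1114]
tcp_rot: [0.792, -0.611, 0.003, -0.009]
force: [-3.0, 8.5, 6.7]
opening: 0.0001
t 10.15 fix [ 24.5 158.3 111.4] F [-3.   8.5  6.7] open 0.0001 j [-0.56  0.69  1.19  1.7  -0.7   1.23 -2.08]
shift units [ 0.96 -0.03 -0.02] turn units [ -0.13  -0.06 -10.45]
```

```bash

python3 -m pendant '[{"tx":0.25,"ty":0,"tz":0,"ax":0,"ay":0,"az":0,"jaw":0},{"tx":0.25,"ty":0,"tz":0,"ax":0,"ay":0,"az":0,"jaw":0},{"tx":0.25,"ty":0,"tz":0,"ax":0,"ay":0,"az":0,"jaw":0}]' 20
python3 - <<'E'
from h import *
go(w([26,100,112]))
E
```

```text
clock: 10.52
tcp_pos: [0.5503, -0.1394, 0.1103]
tcp_rot: [0.795, -0.605, -0.017, -0.023]
force: [-4.1, 11.7, 7.0]
opening: 0.0002
t 10.53 fix [ 27.7 150.1 110.3] F [-4.1 11.7  7. ] open 0.0002 j [-0.48  0.71  1.15  1.65 -0.72  1.28 -2.05]
shift units [ 1.25  0.06 -0.11] turn units [ -0.37   0.21 -10.36]
```

```bash

python3 -m pendant '[{"tx":0.4,"ty":0,"tz":0,"ax":-0.2,"ay":0.1,"az":0,"jaw":0},{"tx":0.4,"ty":0,"tz":0,"ax":-0.2,"ay":0.1,"az":0,"jaw":0}]' 20
python3 - <<'E'
from h import *
go(w([26,100,112]))
d=snap('side','side4.png');b=d['frame'][120:260,220:360,::-1]
cv2.imwrite('pics/v4.png',cv2.resize(b,(560,560),interpolation=cv2.INTER_CUBIC))
E
```

```text
clock: 10.78
tcp_pos: [0.556, -0.1636, 0.1078]
tcp_rot: [0.797, -0.603, -0.032, 0.006]
force: [-2.9, 4.3, -0.4]
opening: -0.0001
t 10.78 fix [ 27.1 125.3 107.8] F [-2.9  4.3 -0.4] open -0.0001 j [-0.42  0.76  1.13  1.56 -0.69  1.34 -2.05]
shift units [ 0.63  0.05 -0.13] turn units [  0.03   0.48 -10.33]
```

View pics/v4.png

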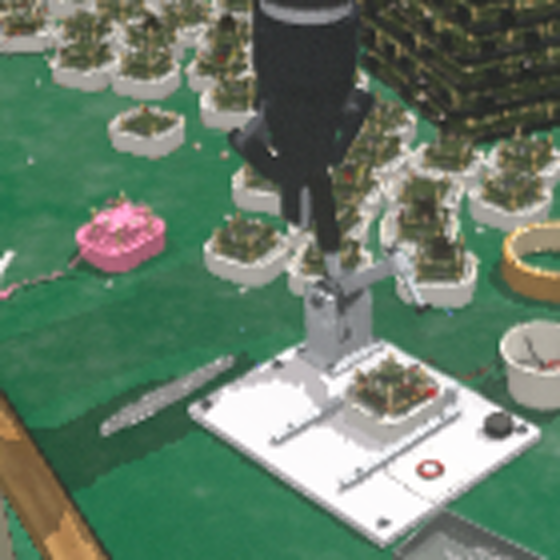

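Side view: handle near upright at (320,240), arm coming down. Keep pushing.

```bash

python3 -m pendant '[{"tx":0.3,"ty":0,"tz":-0.1,"ax":0,"ay":0,"az":0,"jaw":0},{"tx":0.3,"ty":0,"tz":-0.05,"ax":0,"ay":0,"az":0,"jaw":0},{"tx":0.3,"ty":0,"tz":0,"ax":0,"ay":0,"az":0,"jaw":0}]' 20
python3 - <<'E'
from h import *
go(w([26,100,112]))
d=snap('side','side5.png');b=d['frame'][120:260,220:360,::-1]
cv2.imwrite('pics/v5.png',cv2.resize(b,(560,560),interpolation=cv2.INTER_CUBIC))
E
```

```text
clock: 11.2
tcp_pos: [0.5676, -0.2023, 0.1125]
tcp_rot: [0.797, -0.603, -0.03, 0.007]
force: [0.1, -0.1, -0.3]
opening: -0.0003
t 11.2 fix [ 28.7  84.9 112.5] F [ 0.1 -0.1 -0.3] open -0.0003 j [-0.33  0.79  1.11  1.49 -0.7   1.37 -2.02]
shift units [-0.38  0.06  0.03] turn units [  0.05   0.46 -10.33]
```

View pics/v5.png

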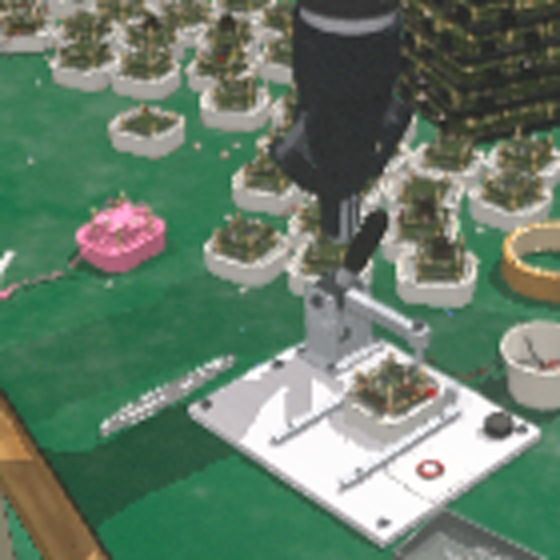

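It snapped over: handle leans inwards at (365,245), arm level, foot down on the shell at (420,350), zero force. Backing off and checking.

```bash

python3 -m pendant '[{"tx":-0.6,"ty":0,"tz":-0.2,"ax":0,"ay":0,"az":0,"jaw":0},{"tx":-0.8,"ty":0,"tz":-0.8,"ax":0,"ay":0,"az":0,"jaw":0},{"tx":-0.6,"ty":0.8,"tz":-1,"ax":0,"ay":0,"az":0,"jaw":0},{"tx":-0.5,"ty":0.9,"tz":-0.8,"ax":0,"ay":0,"az":0,"jaw":0},{"tx":-0.5,"ty":0.9,"tz":-0.3,"ax":0,"ay":0,"az":0,"jaw":0},{"tx":-0.3,"ty":0.9,"tz":0,"ax":0,"ay":0,"az":0,"jaw":0},{"tx":0,"ty":0,"tz":0,"ax":0,"ay":0,"az":0,"jaw":0},{"tx":0,"ty":0,"tz":0,"ax":0,"ay":0,"az":0,"jaw":0}]' 20
python3 - <<'E'
from h import *
go(w([26,100,112]))
snap('top','top6.png');d=snap('side','side6.png')
a=load('top6')['frame'][150:290,250:390,::-1]; b=d['frame'][130:270,220:360,::-1]
cv2.imwrite('pics/v6.png',np.hstack([cv2.resize(q,(400,400),interpolation=cv2.INTER_CUBIC) for q in(a,b)]))
t0,t6=load('top0')['frame'],load('top6')['frame']
df=(np.abs(t0.astype(int)-t6).max(2)>60).astype(np.uint8)
n,l,st,c=cv2.connectedComponentsWithStats(df); print(st[1:][st[1:,4]>8])
for p in ([26,0,30],[26,85-90*np.sin(.52),66+90*np.cos(.52)]): print(proj(d,w(p)),proj(load('top6'),w(p)))
E
```

```text
clock: 12.25
tcp_pos: [0.4038, -0.1244, 0.2538]
tcp_rot: [0.793, -0.608, -0.023, 0.005]
force: [0.4, 0.2, -0.0]
opening: -0.0001
t 12.25 fix [-110.3  201.3  253.8] F [ 0.4  0.2 -0. ] open -0.0001 j [-0.88  0.13  1.28  1.78 -0.13  1.37 -2.45]
shift units [ 2.67 -3.51  3.34] turn units [  0.03   0.35 -10.41]
[[  307   164     4     4    12]
 [  310   175     5     4    14]
 [  290   189    42    46   668]
 [  283   193    16    14   128]
 [  305   194     4     5    14]
 [  250   205    24     7   132]
 [  275   205     3     4     9]
 [  291   225    12     9    34]
 [  275   227     4     9    16]
 [    0   231   230   169 18701]
 [  302   235     5     5    16]
 [  202   247     6     5    16]
 [  205   248    25    55   464]
 [  183   257     8     5    19]
 [  194   258    23    38   248]
 [  205   285     6     8    18]
 [  141   317    15    33   139]
 [  133   376    10    11    53]
 [  250   378    14    22   267]]
[[323.76380592 214.18324062]] [[314.58764667 200.27578967]]
[[313.39857451 175.61758392]] [[295.99198151 197.41538946]]
```

View pics/v6.png

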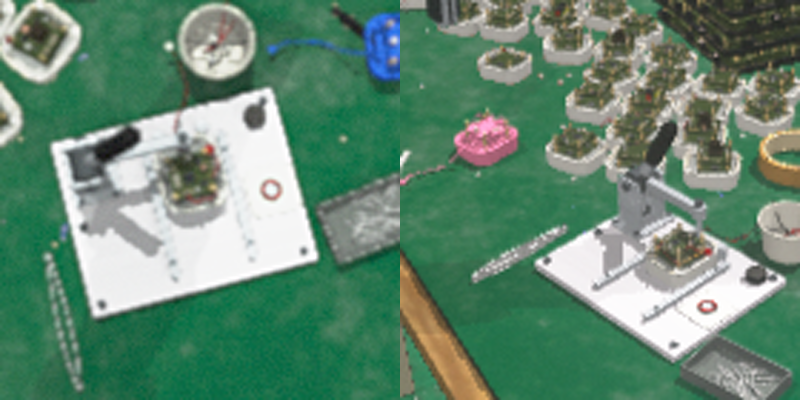

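```bash
python3 - <<'E'
from h import *
a=load('top6')['frame'][180:235,290:345,::-1]; b=load('side6')['frame'][195:240,295:340,::-1]
cv2.imwrite('pics/v7.png',np.hstack([cv2.resize(q,(400,400),interpolation=cv2.INTER_CUBIC) for q in(a,b)]))
E
```

```text
(no output)
```

View pics/v7.png

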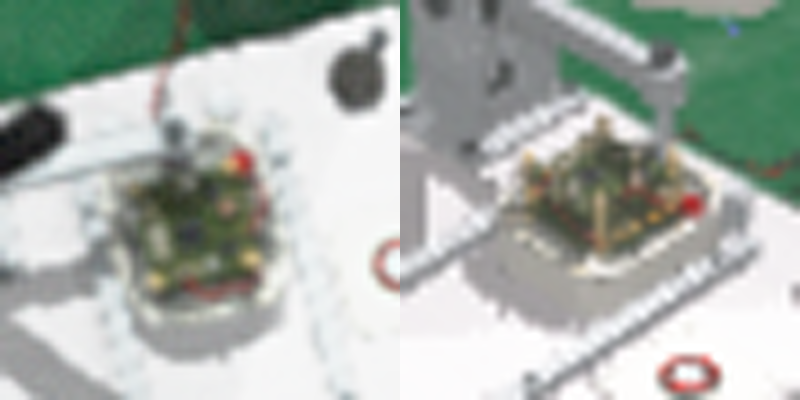

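Both views show the shell's far edge touching the posts (right post at about (735,210) in the right zoom), with the foot on the shell's far edge. The tray, cap, plate, cup and tweezers are unmoved. I'm handing in.

```bash
python3 -c "
from cell import order; print(order.hand_in())"
```

```text
the job is handed in; nothing more can be done
None
```

I pushed the white camera back home against the end posts, then pushed the clamp handle over until it snapped into lock. The job was handed in at about 12.4 s.

- **Camera back:** I pushed it along the rails with the fingertips. It stopped hard at the expected place: the tip no longer moved while the force rose from about 1 N to 7 N. The last views show its far edge at the posts, lying flat.
- **Clamp:** I pushed the handle's outer side along fixture -y past the dead point. In the last top view the handle end and the foot are within about 2 px of where the locked clamp should put them, and the foot is on the shell's far edge.
- **Bystanders:** Comparing the first and last top views, none of the loose items on the bench appears to have moved. The robot was clear and touching nothing, with a wrist force of about 0.4 N.
- **Checks that disagreed:** The two cameras differed by about 4 mm in the fixture's y, so I used the middle. The visible near edge of the shell agrees with home only to about 2–3 mm, so "fully home" rests mainly on the hard stop I felt. Joint 3 came close to its 1.3 rad limit; the highest reading I saw was 1.28.

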